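# Change the nylon ski brush over to the bench spindle

## Task

Free the blue nylon brush from its taper stand by driving the orange-headed wedge all the way in, then carry the brush to the red-footed bench spindle. Put its tapered shank into the spindle with the white grip bar crosswise to the white index marks, then push it down and twist it a quarter turn so that it ends fully home, its flange down on the rim, and the bar in line with the marks; let go of it.

Things in the scene. Friction and masses are not known exactly. Their poses are not given: they have to be found in the camera images.
- nylon_grip (a point): Centre of the blue brush's white grip bar (56 long in x, 16 wide in y, 44 mm high in z, up). Below: blue bristle disc, 72 across, top 22 mm under this point; flange 60 across, underside 52 mm under it; steel shank, its 20 mm wide end 114 mm under it, widening to 29. 0.2 to 0.4 kg. Starts upright in the grey-based aluminium stand. The like brown brush with black bar, in a wooden block, is not wanted.
- drift_head (a point): Point 65 mm above the table on the outer face of the wedge's upright orange head (50 wide in y, 8 thick in x, from 45 mm below to 25 mm above this point). Push it level along its +x, towards the stand, to drive the wedge under the shank. This face is 143 mm from the brush's axis when the wedge is out, 93 mm when fully in.
- drift (a joint): How far the wedge is driven in, m: 0 fully out, 0.050 against its stop. Starts at 0 to 0.006; from about 0.01 on it lifts the brush, which at the stop stands upright about 8 mm higher, on the wedge's flat. It takes about 3 to 6 N and stays where it is left.
- spindle_mouth (a point): Centre of the spindle's rim, z up, 107 mm above the table: aluminium funnel on a red foot, 48 mm mouth narrowing to 31 mm at 12 mm depth, then tapering with the shank. x runs along the dark 170 x 70 mm base plate and its two white index marks. Let in, the brush stands about 9 mm proud on a stiff pin; a push of 6 to 10 N takes it home, flange on rim (bar centre 52 mm above this), and it stays.
Not all that is in view belongs to the job. What is meant by the part that bears nylon_grip is not purple or yellow, and is the smaller of those in its own colour.

How it is judged:
On the way, in this order (a step that is already met when the one before it is completed fails the run):
1. the wedge is driven in (at least 44 mm) and has lifted the brush by 5 mm or more in its stand (value of joint drift above 0.044 m and height (world z) of nylon_grip above 0.169 m and distance of nylon_grip from where it was at the start of the episode below 0.03 m), for 0.2 s.
2. the brush's shank is in the spindle's taper (within 25 mm of home, 12 mm of the axis) with its bar across the index marks (more than 45 degrees off them) (horizontal distance between nylon_grip and spindle_mouth below 0.012 m and z of nylon_grip in the frame of spindle_mouth between 0.045 and 0.077 m and angle between the x axis of nylon_grip and the x axis of spindle_mouth, either way round above 0.78 rad), for 0.1 s.
At the end, for the whole second after the job is handed in: Released, the blue brush stays upright (7 degrees) in the spindle, the centre of its bar within 12 mm of the axis and 45 to 55.5 mm above the rim (seated: 52 mm), the bar in line with the index marks within 15 degrees, either way round (horizontal distance between nylon_grip and spindle_mouth below 0.012 m and z of nylon_grip in the frame of spindle_mouth between 0.045 and 0.0555 m and angle between the x axis of nylon_grip and the x axis of spindle_mouth, either way round below 0.26 rad and angle between nylon_grip's own z axis and vertical below 0.12 rad); the robot touches nothing.
It also fails if it takes over 61 s, if anything falls off the work surface, if the arm or the gripper's body presses on something with over 40 N, if the wrist force passes 120 N, or if a joint passes its speed limit or range.

## Robot

A 7-joint arm with a two-finger parallel gripper is mounted at the origin on the work surface. World frame = base frame: x ahead of the robot, y to its left, z up, the work surface at z = 0. Lengths are in m, angles in rad, forces in N, time in s.
With the tool pointing down it reaches from about 0.35 to 0.9 m from the base axis. Payload 8.1 kg.
Tool frame: the origin (TCP) lies at the very end of the fingers, on their centre line; the grasp point (between the pads) lies 19 mm behind it (grip_point_offset is the distance from the TCP to the grasp point, in m); z points along the fingers, x is the direction in which the jaws open and shut, and the axes are right-handed (so a half turn about z gives the same grasp; the last joint's range is limited). The gripper opens to 92 mm and grips with 3 to 60 N. Pads are 19 mm wide; open, the fingers measure 130 mm over their backs; the gripper's body (75 mm by 190 mm) begins 47 mm behind the grasp point.
Start: joints at [-1.305, 0.434, 0.025, 1.573, -0.012, 1.134, -0.075], TCP at [0.225, 0.583, 0.227] pointing down, gripper open.
Joint ranges: [-2.62, 2.62], [-0.44, 2.09], [-1.27, 1.32], [0.08, 2.57], [-1.32, 4.46], [0.12, 2], [-2.74, 2.74]. Speed limits (rad/s): [2.22, 2.22, 3.01, 3.01, 3.14, 3.14, 3.14].

## Interface

Orientations are given as a rotation vector (axis times angle).
In Python, from cell import observe, get_image, camera_model, sign_off, grip_point_offset gives the robot as it stands.
- The arm moves only by the tool play_rows, never from a script. Its argument "rows" is a list of rows, each a list of 7 numbers: the shift along the tool's x, y, z as a fraction of full scale, then the turn, a rotation vector about the tool's x, y, z as a fraction of full scale, then the closure, from -1 (fully open) to 1 (shut). A call has 1 to 5 rows; each row shifts and turns the pose as measured when the row begins, along the tool's axes as they then stand; what a row does not reach is not made up. Full scale, the value 1, is 0.15 m for a shift and 0.5 rad for a turn. A row lasts 1/10 s, in which the tool goes at most 50 mm and 8.59 degrees, less where a joint would pass 70% of its speed; a pose out of reach is approached as far as the arm can. A call with a number of a shift or a turn outside -1 to 1 is refused whole. A call with a gripper value outside its range is refused whole. The fingers move at their own pace and stop on an object; "force" is the grip in N (left out, the last holds). Time passes only in rows, so rows that do not move let the fingers close. It gives the time, the measured TCP pose, the force and the opening at its end, in the units of the state.
- observe(): the state, without advancing time (a new reading comes with each control period).
- get_image(name): name is "side" or "top"; returns the picture (400x640x3 uint8, blue, green, red); there is no depth.
- camera_model(name): a dict with "K" (3x3 intrinsics, pixels), "dist" ([k1, k2, p1, p2, k3] as OpenCV has them; the pictures are not rectified), "R" (3x3) and "t" (3): a world point X has camera coordinates R X + t. Camera axes: x right, y down, z forward; pixel columns grow to the right and rows downward; lengths in m; the calibration is good to about 2 mm. A picture is of the moment at which its call begins. camera_model takes no time and is no camera call.
- sign_off(): hands the job in, once; it reports no verdict.
The state is a dict: "clock": time; "joints": joint angles; "dq": joint speeds; "joint_efforts": joint torques, N m; "position": TCP position; "ee_rot": TCP orientation; "force": force on the tool from outside, world axes, zero at the start; "ft_torque": the same for the moment, N m; "width": opening from 0.0 (shut) to 1.0 (fully open).
Only numpy, scipy, OpenCV 4.12 (cv2) and the standard library are available. Lean on these libraries where they do the work, as an engineer would, in place of code of your own. Each camera call takes 0.05 s, during which the arm holds its last target.

## Working session

There is one attempt and no reset: what is moved stays moved. The work goes in short steps, Python scripts to look and compute and a tool call to move; the robot and the scene stay as the last step left them, time stands still between calls to the robot, and variables do not carry over. Pictures are saved under pics/ and viewed, and the job is handed in when it is done.

Besides the shell and the picture viewer there is one more tool, called as name([rows], argument=value, ...), one row to a line, values as JSON. play_rows: Moves the arm, as the interface text tells. Its arguments: {"type":"object","properties":{"rows":{"type":"array","items":{"type":"array","items":{"type":"number"}}},"force":{"type":"number"}},"required":["rows"]}

```bash
ls; mkdir -p pics; python3 - <<'E'
from cell import *
import cv2
print(observe(), grip_point_offset)
for n in("side","top"):
    cv2.imwrite(f"pics/{n}0.png",get_image(n)); c=camera_model(n); print(n,c)
E
```

```text
pics
{'clock': 0.0, 'joints': array([-1.30459854,  0.43521494,  0.02497296,  1.57412803, -0.01158674,
        1.13399819, -0.07509974]), 'dq': array([ 0.00289962,  0.00050277,  0.00056721, -0.00048837,  0.00113427,
        0.00175517,  0.00050838]), 'joint_efforts': array([ 3.75898862e-04, -6.67847872e+01,  9.84749347e-01, -3.14457572e+01,
       -6.07067370e-02,  4.29645984e-02,  1.51714930e-04]), 'position': array([0.22517729, 0.58245939, 0.22593802]), 'ee_rot': array([ 2.59029981e+00,  1.77579964e+00, -1.92764366e-03]), 'force': array([-0.11853099, -0.54546088, -0.29527594]), 'ft_torque': array([0.01445117, 0.05014547, 0.00664777]), 'width': 1.000929301526064} 0.0188
side {'K': array([[406.60865278,   0.        , 324.89602903],
       [  0.        , 406.60865278, 205.90959111],
       [  0.        ,   0.        ,   1.        ]]), 'dist': array([0.01794087, 0.        , 0.        , 0.        , 0.        ]), 'R': array([[-0.82982136, -0.55799585, -0.00609429],
       [-0.42357858,  0.63695794, -0.64410074],
       [ 0.36328734, -0.53190714, -0.7649164 ]]), 't': array([0.45598684, 0.30183862, 0.65153053])}
top {'K': array([[371.41763694,   0.        , 309.25692524],
       [  0.        , 371.41763694, 203.01645195],
       [  0.        ,   0.        ,   1.        ]]), 'dist': array([-0.05156533,  0.        ,  0.        ,  0.        ,  0.        ]), 'R': array([[ 0.00894396, -0.99988333, -0.01238307],
       [-0.99886573, -0.00835431, -0.04687697],
       [ 0.04676805,  0.01278829, -0.99882391]]), 't': array([-0.01691534,  0.53093297,  0.94453387])}
```

View pics/side0.png

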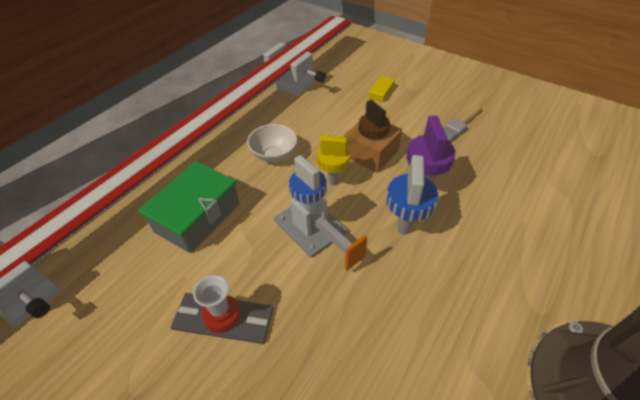

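View pics/top0.png

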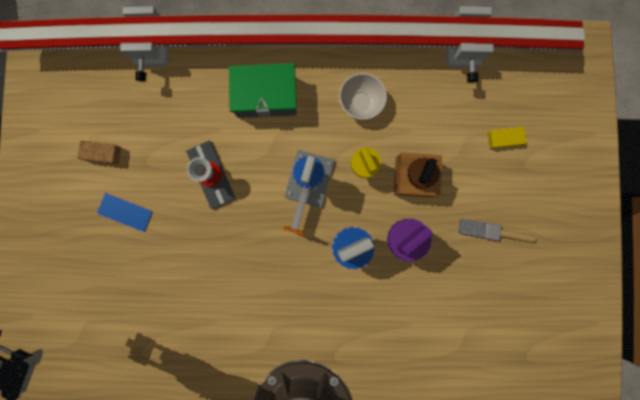

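The candidates are two blue brushes: the one in the grey stand at top (308,170) / side (308,182), and a larger one standing free at top (353,248) / side (412,193). The brown one at top (425,173) and the yellow and purple ones are ruled out. The one in the stand fits because it is the smaller blue one and has the wedge beside it. I'll confirm in an enlarged crop.

```bash
python3 - <<'E'
import cv2,numpy as np
t=cv2.imread("pics/top0.png");s=cv2.imread("pics/side0.png")
def c(im,x,y,w,h,k,n): cv2.imwrite(n,cv2.resize(im[y:y+h,x:x+w],None,fx=k,fy=k,interpolation=cv2.INTER_CUBIC))
c(t,270,140,120,140,5,"pics/a.png") if 0 else c(t,270,140,100,100,6,"pics/a.png")
c(s,270,140,110,140,4,"pics/b.png")
c(t,175,130,70,90,6,"pics/c.png")
c(s,160,265,125,90,6,"pics/d.png")
E
```

```text
(no output)
```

View pics/a.png

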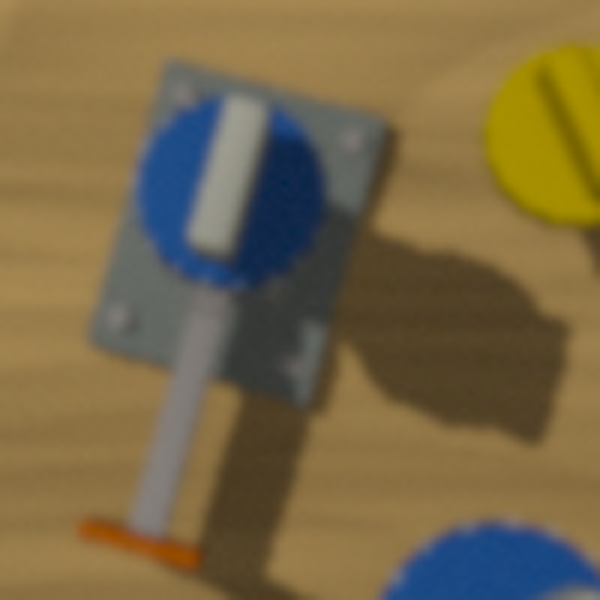

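View pics/b.png

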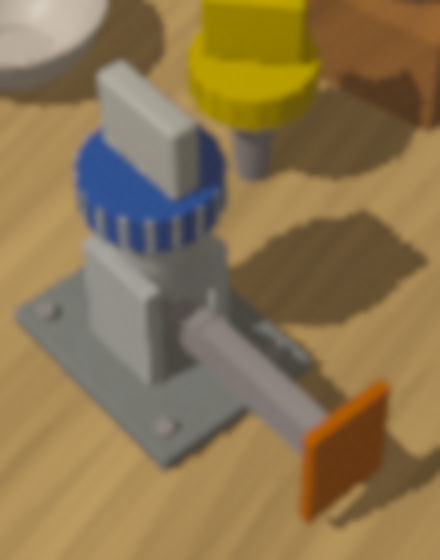

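View pics/c.png

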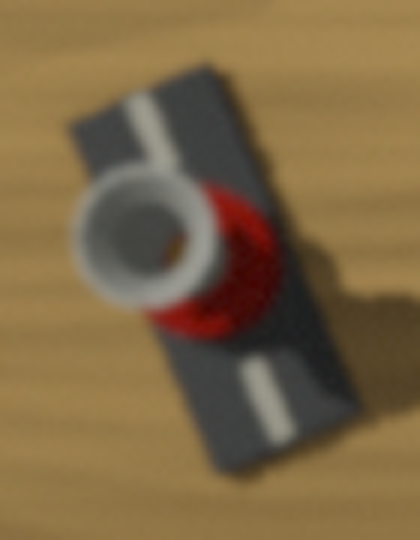

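View pics/d.png

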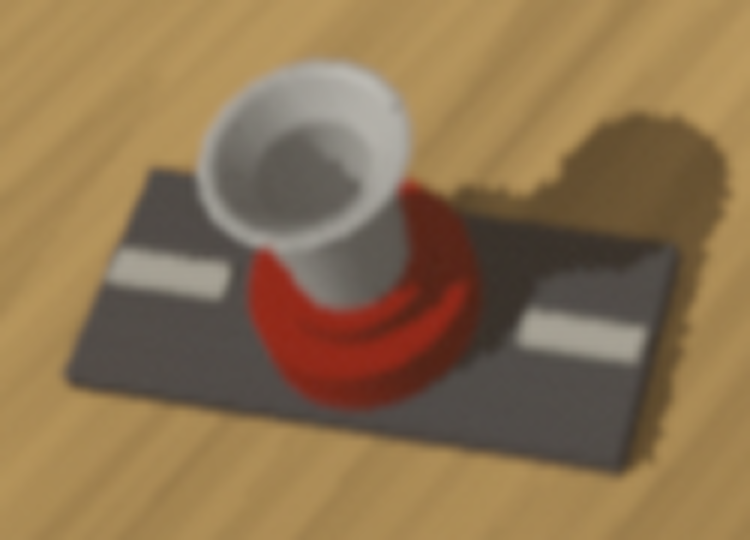

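The crops confirm it: the smaller blue brush sits in the grey stand with the orange wedge head at top (293,231). The spindle rim centre is at top (199,169) / side (210,290). Next I'll triangulate.

```bash
cat > h.py <<'E'
import numpy as np,cv2
from cell import *
from scipy.spatial.transform import Rotation as Ro
def ray(n,p):
    c=camera_model(n); q=cv2.undistortPoints(np.array([[p]],float),c["K"],c["dist"])[0,0]
    d=c["R"].T@np.array([q[0],q[1],1]); o=-c["R"].T@c["t"]; return o,d/np.linalg.norm(d)
def atz(n,p,z):
    o,d=ray(n,p); return o+d*(z-o[2])/d[2]
def tri(a,b):
    o1,d1=ray("top",a);o2,d2=ray("side",b)
    A=np.stack([d1,-d2],1); s=np.linalg.lstsq(A,o2-o1,rcond=None)[0]
    P,Q=o1+s[0]*d1,o2+s[1]*d2; return (P+Q)/2,np.linalg.norm(P-Q)
def cr(x,y,ox,oy,k): return ((x+.5)/k-.5+ox,(y+.5)/k-.5+oy)
def proj(n,X):
    c=camera_model(n); return cv2.projectPoints(np.array(X,float).reshape(-1,1,3),cv2.Rodrigues(c["R"])[0],c["t"],c["K"],c["dist"])[0][:,0]
E
cat > m.py <<'E'
from h import *
np.set_printoptions(precision=4,suppress=True)
A=lambda x,y:cr(x,y,270,140,6); B=lambda x,y:cr(x,y,270,140,4)
C=lambda x,y:cr(x,y,175,130,6); D=lambda x,y:cr(x,y,160,265,6)
print("bar top tri",tri(A(231,170),B(148,97)))
e1=atz("top",A(250,99),.185);e2=atz("top",A(212,240),.185);print("bar ends",e1,e2,(e1+e2)/2,np.degrees(np.arctan2(*(e1-e2)[[1,0]])),np.linalg.norm(e1-e2))
print("bar side",[atz("side",B(*p),.185) for p in((98,72),(122,60),(198,120),(175,135))])
L,R=atz("top",A(82,535),.09),atz("top",A(198,568),.09);print("head top outer",L,R,(L+R)/2)
l,r=atz("side",B(306,440),.09),atz("side",B(388,380),.09);print("head side",l,r,(l+r)/2)
for a,b in((L,R),(l,r)):
    v=b-a;print("normal ang",np.degrees(np.arctan2(v[0],-v[1])),np.linalg.norm(v))
print("rim tri",tri(C(146,235),D(305,155)), atz("top",C(146,235),.107),atz("side",D(305,155),.107))
for z in(.005,.01):
    p=[atz("top",C(*q),z) for q in((70,125),(210,65),(362,408),(220,475))]
    m=[atz("top",C(*q),z) for q in((152,130),(269,400))]
    s=[atz("side",D(*q),z) for q in((152,170),(680,245),(625,470),(70,380))]
    sm=[atz("side",D(*q),z) for q in((170,275),(583,335))]
    an=lambda v:np.degrees(np.arctan2(v[1],v[0]))
    print(z,"plate",np.mean(p,0),np.mean(s,0),"angs",an(m[0]-m[1]),an(p[0]-p[3]),an(p[1]-p[2]),an(sm[0]-sm[1]),an(s[0]-s[1]),an(s[3]-s[2]))
o=observe();print(Ro.from_rotvec(o["ee_rot"]).as_matrix())
E
python3 m.py
```

```text
bar top tri (array([ 0.597 , -0.0118,  0.1825]), np.float64(0.0018874915264713524))
bar ends [ 0.6229 -0.0179  0.185 ] [ 0.5726 -0.0049  0.185 ] [ 0.5977 -0.0114  0.185 ] -14.476439420227639 0.051922621286392315
bar side [array([ 0.623 , -0.0108,  0.185 ]), array([ 0.6186, -0.0233,  0.185 ]), array([ 0.5675, -0.0105,  0.185 ]), array([0.5707, 0.0028, 0.185 ])]
head top outer [0.466  0.0476 0.09  ] [0.4535 0.0018 0.09  ] [0.4598 0.0247 0.09  ]
head side [0.4687 0.0513 0.09  ] [0.4549 0.0024 0.09  ] [0.4618 0.0268 0.09  ]
normal ang -15.281638358464782 0.04749508553476565
normal ang -15.773226485016206 0.05078791960060224
rim tri (array([0.6057, 0.2481, 0.1027]), np.float64(2.3291394146798527e-05)) [0.6051 0.2467 0.107 ] [0.6033 0.2492 0.107 ]
0.005 plate [0.6052 0.248  0.005 ] [0.6051 0.2474 0.005 ] angs 24.734358513718202 24.63062835572316 25.060236185850304 25.049180946226663 24.996702932990203 24.406000745087923
0.01 plate [0.6046 0.2466 0.01  ] [0.6026 0.2485 0.01  ] angs 24.73435851371817 24.630628355723196 25.060236185850282 25.049180946226656 24.996702932990196 24.406000745087916
[[ 0.3605  0.9328 -0.0004]
 [ 0.9328 -0.3605 -0.0013]
 [-0.0014  0.0001 -1.    ]]
```

```bash
python3 - <<'E'
from h import *
import cv2
np.set_printoptions(precision=4,suppress=True)
t=cv2.imread("pics/top0.png");s=cv2.imread("pics/side0.png")
a=cv2.resize(t[215:285,315:395],None,fx=5,fy=5,interpolation=cv2.INTER_CUBIC)
b=cv2.resize(s[145:245,375:455],None,fx=5,fy=5,interpolation=cv2.INTER_CUBIC)
g=cv2.resize(t[320:400,0:60],None,fx=5,fy=5,interpolation=cv2.INTER_CUBIC)
W=np.zeros((500,400,3),np.uint8);W1=W.copy();W1[:350]=a
cv2.imwrite("pics/e.png",cv2.resize(np.hstack([W1,b]),None,fx=1,fy=1)); cv2.imwrite("pics/g.png",g)
E
```

```text
(no output)
```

View pics/e.png

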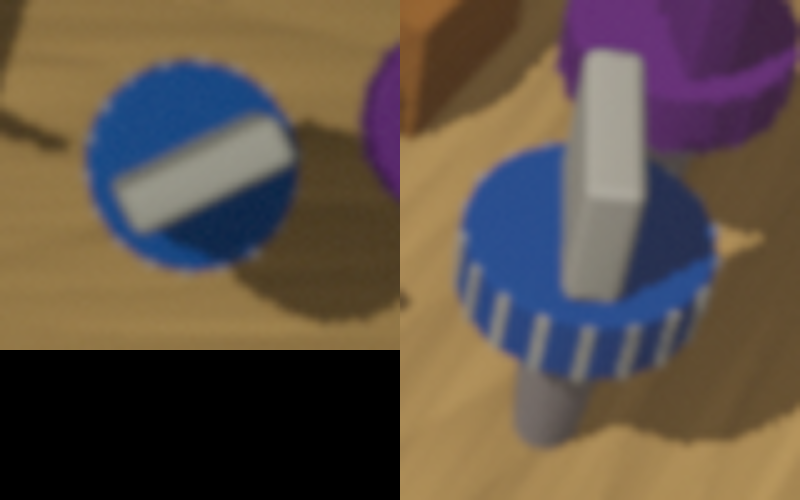

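View pics/g.png

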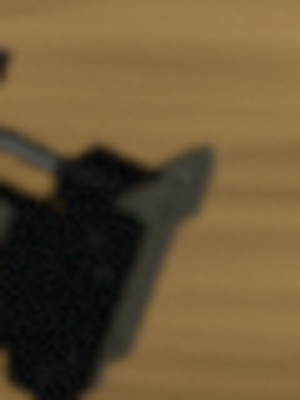

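```bash
python3 - <<'E'
from h import *
np.set_printoptions(precision=4,suppress=True)
P,_=tri(cr(192,163,315,215,5),cr(189,243,375,145,5));print(P,_)
z=P[2]
print([atz("top",cr(x,y,315,215,5),z) for x,y in((85,165),(299,165),(192,58),(192,270))])
Q,_=tri(cr(205,172,315,215,5),cr(213,122,375,145,5));print("bar top",Q,_)
E
```

```text
[ 0.425  -0.1151  0.1132] 0.0018456398679009382
[array([ 0.4245, -0.0657,  0.1132]), array([ 0.4253, -0.1638,  0.1132]), array([ 0.4739, -0.1145,  0.1132]), array([ 0.377 , -0.115 ,  0.1132])]
bar top [ 0.426  -0.1136  0.1789] 0.0014629159940930136
```

```bash
cat > d.py <<'E'
import sys
from h import *
np.set_printoptions(precision=3,suppress=True)
# d.py x y z yaw(deg of tool x)
x,y,z,yaw=map(float,sys.argv[1:5])
o=observe();R=Ro.from_rotvec(o["ee_rot"]).as_matrix()
yr=np.radians(yaw);X=np.array([np.cos(yr),np.sin(yr),0]);Z=np.array([0,0,-1.]);T=np.stack([X,np.cross(Z,X),Z],1)
d=np.array([x,y,z])-o["position"]
print("t",o["clock"],"pos",o["position"],"yaw",np.degrees(np.arctan2(R[1,0],R[0,0])),"F",o["force"],"w",o["width"],"q",o["joints"])
print("mm(tool)",R.T@d*1000,"frac",R.T@d/.15,"rotfrac",Ro.from_matrix(R.T@T).as_rotvec()/.5, "frac if aligned",T.T@d/.15)
E
python3 d.py .43 .042 .226 75
```

```text
t 0.1 pos [0.225 0.583 0.226] yaw 68.86855987405751 F [-0.187  0.259 -0.588] w 1.0004566142681803 q [-1.305  0.435  0.025  1.574 -0.012  1.134 -0.075]
mm(tool) [-430.346  385.939    0.675] frac [-2.869  2.573  0.004] rotfrac [ 0.     0.003 -0.214] frac if aligned [-3.127  2.252  0.   ]
```

play_rows([
  [0,0,0,0,0,-0.21,1],
  [-0.15,0.12,0,0,0,0,1],
  [-0.25,0.2,0,0,0,0,1],
], force=40)

```text
clock: 0.4
position: [0.2519, 0.5152, 0.2239]
ee_rot: [-2.481, -1.926, 0.006]
force: [1.1, -0.1, 0.7]
width: 0.785
```

```bash
python3 d.py .43 .042 .226 75
```

```text
t 0.4 pos [0.252 0.515 0.224] yaw 75.63166561766428 F [ 1.096 -0.067  0.732] w 0.7849547159565646 q [-1.21   0.356  0.003  1.703 -0.004  1.085  0.115]
mm(tool) [-414.216  289.946   -2.032] frac [-2.761  1.933 -0.014] rotfrac [-0.006  0.005  0.022] frac if aligned [-2.74   1.963 -0.014]
```

play_rows([
  [-0.27,0.19,0,0,0,0,1],
  [-0.27,0.19,0,0,0,0,1],
  [-0.27,0.19,0,0,0,0,1],
  [-0.27,0.19,0,0,0,0,1],
  [-0.27,0.19,0,0,0,0,1],
])

```text
clock: 0.9
position: [0.3393, 0.2793, 0.2221]
ee_rot: [-2.479, -1.93, 0.01]
force: [2.4, 0.5, 0.3]
width: 0.353
```

```bash
python3 d.py .43 .042 .226 75
```

```text
t 0.9 pos [0.339 0.279 0.222] yaw 75.79285606338821 F [2.396 0.513 0.299] w 0.3533831657813045 q [-0.898  0.138  0.1    2.007 -0.017  1.003  0.533]
mm(tool) [-207.786  146.202   -3.408] frac [-1.385  0.975 -0.023] rotfrac [-0.007  0.01   0.028] frac if aligned [-1.372  0.994 -0.026]
```

play_rows([
  [-0.27,0.19,0,0,0,0.02,1],
  [-0.27,0.19,0,0,0,0,1],
  [-0.27,0.19,0,0,0,0,1],
  [-0.27,0.19,0,0,0,0,1],
  [-0.2,0.15,0,0,0,0,1],
])

```text
clock: 1.4
position: [0.4213, 0.0536, 0.2226]
ee_rot: [-2.49, -1.915, 0.008]
force: [0.4, 0.4, -0.1]
width: 0.004
```

```bash
python3 d.py .43 .042 .06 75
```

```text
t 1.4 pos [0.421 0.054 0.223] yaw 75.13023110939363 F [ 0.401  0.416 -0.102] w 0.0036091064640747872 q [-0.547  0.105  0.325  2.052 -0.037  0.996  1.107]
mm(tool) [ -8.291  11.938 162.546] frac [-0.055  0.08   1.084] rotfrac [-0.007  0.008  0.005] frac if aligned [-0.059  0.076  1.084]
```

play_rows([
  [-0.05,0.06,0.05,0,0,0,1],
  [-0.01,0.02,0.3,0,0,0,1],
  [0,0,0.3,0,0,0,1],
  [0,0,0.25,0,0,0,1],
  [0,0,0.1,0,0,0,1],
])

```text
clock: 1.9
position: [0.4354, 0.0336, 0.0709]
ee_rot: [2.497, 1.897, 0.005]
force: [0.2, 0.6, 0.9]
width: 0.004
```

```bash
python3 d.py .43 .042 .06 75; python3 -c "
from h import *
t=get_image('top')[130:290,240:400];s=get_image('side')[140:300,270:430]
cv2.imwrite('pics/f.png',np.hstack([cv2.resize(i,(400,400),interpolation=2) for i in (t,s)]))"
```

```text
t 1.9 pos [0.435 0.034 0.071] yaw 74.43994800137641 F [0.156 0.618 0.944] w 0.0037545215792558714 q [-0.44   0.357  0.299  2.215 -0.181  0.586  1.29 ]
mm(tool) [ 6.641 -7.505 10.88 ] frac [ 0.044 -0.05   0.073] rotfrac [ 0.012  0.002 -0.02 ] frac if aligned [ 0.045 -0.049  0.073]
```

View pics/f.png

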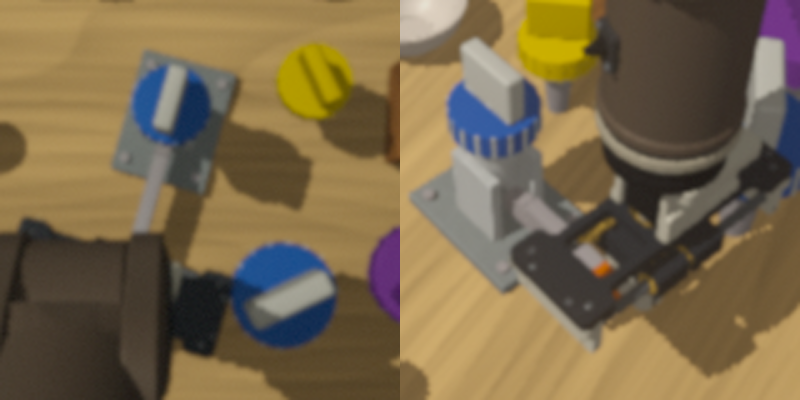

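The gripper is behind the orange head. Its right end is close to the large blue brush (inset (225,310)), so I'll shift about 9 mm to the left, go down a little, then push.

play_rows([
  [0.06,0,0,0,0,-0.02,1],
  [0.01,0,0.07,0,0,0,1],
  [0,0.03,0,0,0,0,1],
  [0,0.06,0,0,0,0,1],
  [0,0.06,0,0,0,0,1],
])

```text
clock: 2.5
position: [0.4615, 0.0402, 0.0634]
ee_rot: [2.486, 1.914, 0.007]
force: [-7.7, 1.4, -4.7]
width: 0.003
```

```bash
python3 d.py .500 .025 .06 75
```

```text
t 2.5 pos [0.462 0.04  0.063] yaw 75.20906973214082 F [-7.713  1.45  -4.744] w 0.003311756809829817 q [-0.424  0.404  0.284  2.16  -0.195  0.595  1.312]
mm(tool) [-4.908 41.077  3.639] frac [-0.033  0.274  0.024] rotfrac [ 0.012 -0.002  0.007] frac if aligned [-0.032  0.274  0.023]
```

play_rows([
  [0,0.06,0.01,0,0,0,1],
  [0,0.06,0,0,0,0,1],
  [0,0.06,0,0,0,0,1],
  [0,0.06,0,0,0,0,1],
  [0,0.05,0,0,0,0,1],
])

```text
clock: 3.0
position: [0.5, 0.0296, 0.0618]
ee_rot: [-2.483, -1.913, 0.008]
force: [-29.3, 11.1, 27.1]
width: 0.004
```

```bash
python3 d.py .500 .025 .06 75
```

```text
t 3.0 pos [0.5   0.03  0.062] yaw 75.22329336426054 F [-29.265  11.12   27.067] w 0.003605239360241232 q [-0.372  0.46   0.278  2.061 -0.207  0.654  1.357]
mm(tool) [-4.438  1.14   1.798] frac [-0.03   0.008  0.012] rotfrac [-0.017 -0.     0.008] frac if aligned [-0.03   0.008  0.012]
```

play_rows([
  [0,0,0,0,0,0,1],
  [0,0,0,0,0,0,1],
])

```text
clock: 3.2
position: [0.4997, 0.0297, 0.0617]
ee_rot: [-2.481, -1.911, 0.012]
force: [-5.2, 2.3, 1.4]
width: 0.007
```

```bash
python3 d.py .500 .025 .06 75; python3 -c "
from h import *
t=get_image('top')[130:290,240:400];s=get_image('side')[140:300,240:400]
cv2.imwrite('pics/i.png',np.hstack([cv2.resize(i,(400,400),interpolation=2) for i in (t,s)]))"
```

```text
t 3.2 pos [0.5   0.03  0.062] yaw 75.21490652020289 F [-5.16   2.298  1.36 ] w 0.0072857509022555686 q [-0.371  0.461  0.278  2.059 -0.208  0.658  1.358]
mm(tool) [-4.438  1.524  1.667] frac [-0.03   0.01   0.011] rotfrac [-0.024 -0.     0.008] frac if aligned [-0.03   0.01   0.011]
```

View pics/i.png

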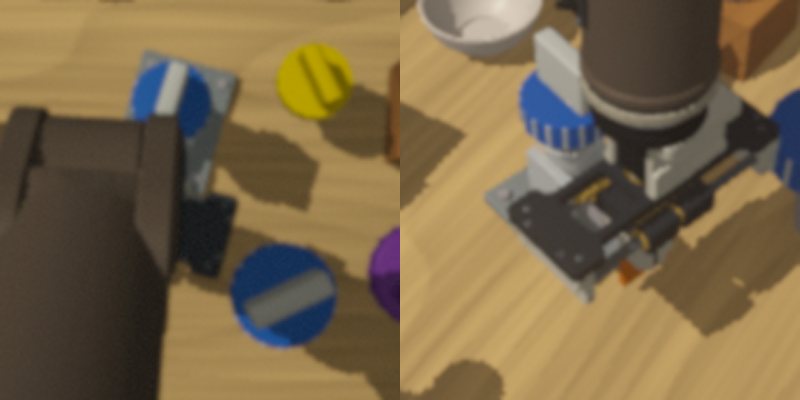

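The brush has risen and the force spiked at the stop. I'll nudge once more, then back off and check.

play_rows([
  [0,0.05,0,0,0,0,1],
  [0,0.02,0,0,0,0,1],
  [0,-0.1,0,0,0,0,1],
  [0,-0.2,0,0,0,0,1],
  [0,-0.1,-0.2,0,0,0,1],
])

```text
clock: 3.8
position: [0.444, 0.0434, 0.0915]
ee_rot: [-2.471, -1.904, 0.032]
force: [0.5, 0.9, 1.0]
width: 0.004
```

play_rows([
  [0,0,-0.3,0,0,0,-0.2],
  [0,0,-0.3,0,0,0,-0.2],
  [0,-0.1,-0.3,0,0,0,-0.2],
  [0,0,-0.1,0,0,0,-0.2],
])

```text
clock: 4.2
position: [0.4365, 0.0452, 0.2504]
ee_rot: [-2.478, -1.905, 0.021]
force: [-0.2, 0.3, -0.7]
width: 0.302
```

```bash
python3 d.py .597 -.011 .22 75; python3 -c "
from h import *
t=get_image('top')[140:240,270:370];s=get_image('side')[140:280,270:380]
cv2.imwrite('pics/j.png',cv2.resize(t,None,fx=6,fy=6,interpolation=2));cv2.imwrite('pics/k.png',cv2.resize(s,None,fx=4,fy=4,interpolation=2))"
```

```text
t 4.2 pos [0.437 0.045 0.25 ] yaw 75.10523955631045 F [-0.239  0.262 -0.67 ] w 0.3016159526766873 q [-0.531  0.11   0.349  1.971 -0.051  1.087  1.152]
mm(tool) [-13.029 170.11   26.922] frac [-0.087  1.134  0.179] rotfrac [-0.041  0.002  0.004] frac if aligned [-0.085  1.13   0.203]
```

View pics/j.png

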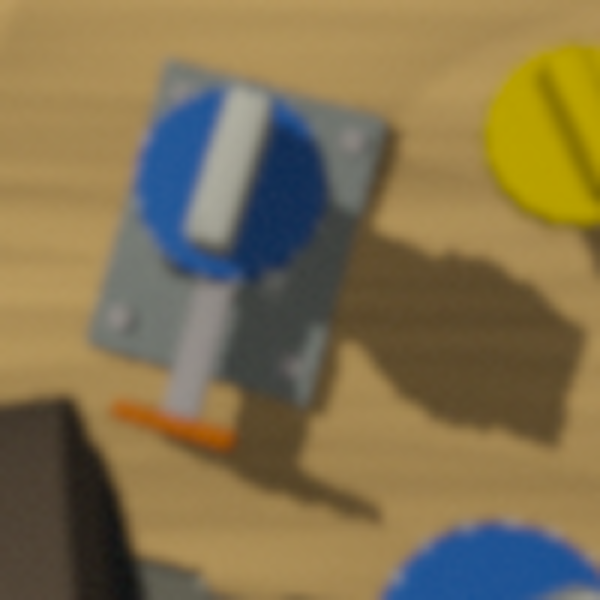

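View pics/k.png

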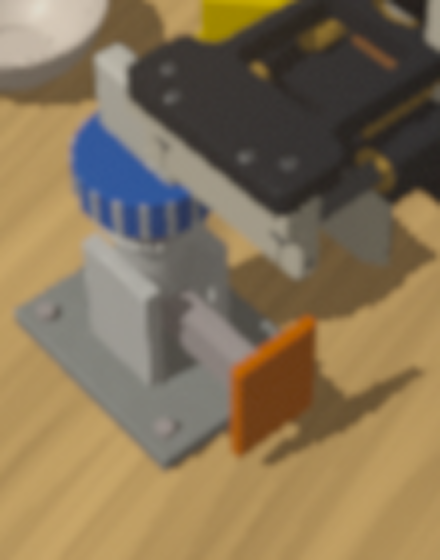

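```bash
python3 - <<'E'
from h import *
np.set_printoptions(precision=4,suppress=True)
A=lambda x,y:cr(x,y,270,140,6)
B=lambda x,y:cr(x,y,270,140,4)
L,R=atz("top",A(113,418),.09),atz("top",A(235,452),.09);print("head",(L+R)/2)
l,r=atz("side",B(235,374),.09),atz("side",B(314,316),.09);print("head side",(l+r)/2)
for z in(.185,.193):
    e1=atz("top",A(252,88),z);e2=atz("top",A(209,233),z);print("bar",(e1+e2)/2,np.degrees(np.arctan2(*(e1-e2)[[1,0]])))
print(proj("side",[[.597,-.0115,.185],[.597,-.0115,.193]]), atz("side",B(97,53),.193),atz("side",B(97,53),.185),atz("top",A(233,86),.193),atz("top",A(233,86),.185))
E
```

```text
head [0.5057 0.0118 0.09  ]
head side [0.5091 0.014  0.09  ]
bar [ 0.6009 -0.0112  0.185 ] -15.900218061419418
bar [ 0.5998 -0.0113  0.193 ] -15.90021806141943
[[305.9611 162.8979]
 [305.7738 159.6513]] [ 0.6254 -0.014   0.193 ] [ 0.631  -0.0207  0.185 ] [ 0.626  -0.0119  0.193 ] [ 0.6275 -0.0118  0.185 ]
```

The wedge is at its stop: the head face is 94 mm from the axis and the brush is about 8 mm up. Next I'll go above the bar.

play_rows([
  [-0.02,0.2,0,-0.04,0,0,-0.3],
  [-0.03,0.3,0,0,0,0,-0.3],
  [-0.02,0.3,0,0,0,0,-0.3],
  [-0.01,0.2,0.05,0,0,0,-0.3],
])

```text
clock: 4.7
position: [0.5843, -0.0056, 0.2409]
ee_rot: [2.483, 1.919, 0.009]
force: [-0.2, 0.0, 0.5]
width: 0.648
```

```bash
python3 d.py .5985 -.0113 .156 74.5
```

```text
t 4.7 pos [ 0.584 -0.006  0.241] yaw 75.37948991520135 F [-0.172  0.041  0.507] w 0.6483916843944302 q [-0.376  0.362  0.404  1.687 -0.156  1.118  1.388]
mm(tool) [-2.152 14.592 84.956] frac [-0.014  0.097  0.566] rotfrac [ 0.013 -0.005  0.031] frac if aligned [-0.011  0.101  0.566]
```

play_rows([
  [-0.01,0.095,0.02,0.01,0,0.03,-0.3],
  [0,0,0,0,0,0,-0.3],
])

```text
clock: 4.9
position: [0.602, -0.0143, 0.2339]
ee_rot: [2.502, 1.896, -0.0]
force: [-0.6, -0.2, 0.4]
width: 0.648
```

```bash
python3 d.py .5985 -.0113 .156 74.5
```

```text
t 4.9 pos [ 0.602 -0.014  0.234] yaw 74.30838120794019 F [-0.588 -0.152  0.366] w 0.6480824740636874 q [-0.354  0.402  0.408  1.647 -0.171  1.126  1.396]
mm(tool) [ 2.037 -4.268 77.877] frac [ 0.014 -0.028  0.519] rotfrac [ 0.004  0.003 -0.007] frac if aligned [ 0.013 -0.027  0.519]
```

play_rows([
  [0.01,-0.027,0.1,0,0,0,-0.3],
  [0,0,0.2,0,0,0,-0.3],
  [0,0,0.1,0,0,0,-0.3],
])

```text
clock: 5.2
position: [0.5997, -0.0132, 0.1717]
ee_rot: [2.5, 1.893, 0.003]
force: [-0.7, 0.4, -0.0]
width: 0.646
```

```bash
python3 d.py .5985 -.0113 .156 74.5; python3 -c "
from h import *
t=get_image('top')[140:240,270:370];s=get_image('side')[120:220,260:360]
cv2.imwrite('pics/l.png',np.hstack([cv2.resize(i,(400,400),interpolation=2) for i in (t,s)]))"
```

```text
t 5.2 pos [ 0.6   -0.013  0.172] yaw 74.25791646875093 F [-0.651  0.435 -0.031] w 0.6457527456773055 q [-0.343  0.454  0.389  1.734 -0.197  0.987  1.415]
mm(tool) [ 1.53  -1.725 15.707] frac [ 0.01  -0.011  0.105] rotfrac [ 0.011  0.004 -0.008] frac if aligned [ 0.01  -0.011  0.105]
```

View pics/l.png

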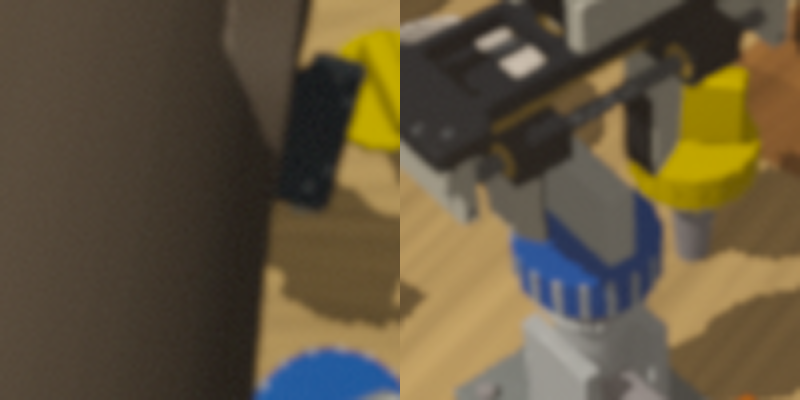

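The fingers straddle the white bar (inset (500,190) and (650,130)). I'll go down the last 14 mm and close.

play_rows([
  [0.01,-0.01,0.07,0,0,0,-0.3],
  [0,0,0.03,0.01,0,0,-0.3],
  [0,0,0,0,0,0,1],
  [0,0,0,0,0,0,1],
  [0,0,0,0,0,0,1],
], force=20)

```text
clock: 5.8
position: [0.599, -0.011, 0.158]
ee_rot: [2.502, 1.896, -0.0]
force: [0.0, 0.0, -0.3]
width: 0.436
```

play_rows([
  [0,0,0,0,0,0,1],
  [0,0,0,0,0,0,1],
  [0,0,0,0,0,0,1],
  [0,0,0,0,0,0,1],
], force=45)

```text
clock: 6.2
position: [0.5997, -0.0111, 0.159]
ee_rot: [2.502, 1.895, 0.002]
force: [0.4, 0.1, -2.4]
width: 0.174
```

```bash
python3 d.py .5985 -.0113 .156 74.5
```

```text
t 6.2 pos [ 0.6   -0.011  0.159] yaw 74.28820168576105 F [ 0.411  0.063 -2.438] w 0.1737870503038885 q [-0.34   0.468  0.383  1.747 -0.205  0.963  1.419]
mm(tool) [-0.53  -1.08   3.045] frac [-0.004 -0.007  0.02 ] rotfrac [ 0.007  0.002 -0.007] frac if aligned [-0.004 -0.007  0.02 ]
```

play_rows([
  [0,0,-0.05,0,0,0,1],
  [0,0,-0.1,0,0,0,1],
  [0,0,-0.15,0,0,0,1],
  [0,0,-0.2,0,0,0,1],
  [0,0,-0.2,0,0,0,1],
])

```text
clock: 6.7
position: [0.5954, -0.0108, 0.2634]
ee_rot: [-2.502, -1.895, 0.014]
force: [0.7, -0.4, -3.2]
width: 0.17
```

play_rows([
  [0,0,-0.1,0,0,0,1],
  [0,0,0,0,0,0,1],
])

```text
clock: 6.9
position: [0.5971, -0.0112, 0.2838]
ee_rot: [2.504, 1.896, -0.005]
force: [0.6, -0.4, -2.1]
width: 0.172
```

```bash
python3 d.py .604 .248 .27 24.8; python3 -c "
from h import *
t=get_image('top')[100:260,240:400];s=get_image('side')[80:240,230:390]
cv2.imwrite('pics/n.png',np.hstack([cv2.resize(i,(400,400),interpolation=2) for i in (t,s)]))"
```

```text
t 6.9 pos [ 0.597 -0.011  0.284] yaw 74.24778592505974 F [ 0.602 -0.379 -2.126] w 0.17189433344199276 q [-0.372  0.36   0.421  1.582 -0.15   1.234  1.371]
mm(tool) [251.349 -63.721  13.098] frac [ 1.676 -0.425  0.087] rotfrac [-0.     0.007  1.726] frac if aligned [ 0.766 -1.549  0.092]
```

View pics/n.png

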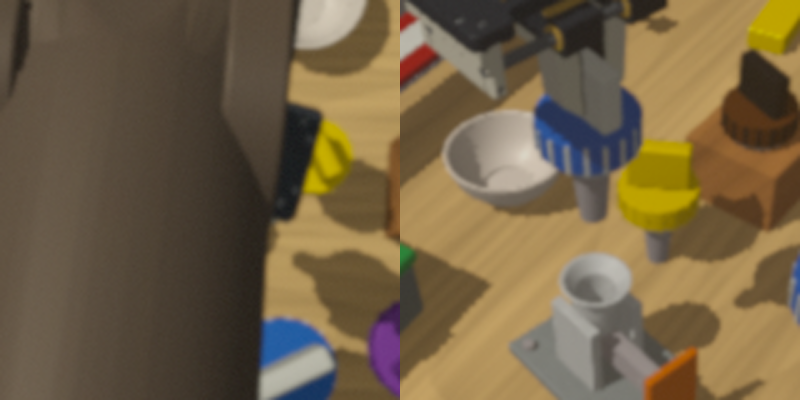

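play_rows([
  [0.1,0,0,0,0,0.15,1],
  [0.15,0.03,0,0,0,0.25,1],
  [0.15,0.0,0,0,0,0.27,1],
  [0.15,-0.03,0,0,0,0.27,1],
  [0.15,-0.08,0,0,0,0.27,1],
])

```text
clock: 7.5
position: [0.6359, 0.0851, 0.2735]
ee_rot: [2.97, 1.019, -0.028]
force: [-0.8, -0.3, -4.0]
width: 0.171
```

play_rows([
  [0.1,-0.12,0,0,0,0.25,1],
  [0.1,-0.18,0,0,0,0.15,1],
  [0.1,-0.2,0,0,0,0,1],
])

```text
clock: 7.8
position: [0.635, 0.1738, 0.2668]
ee_rot: [3.059, 0.69, -0.041]
force: [0.4, 0.5, -2.7]
width: 0.175
```

```bash
python3 d.py .604 .248 .27 24.8
```

```text
t 7.8 pos [0.635 0.174 0.267] yaw 25.413359319150363 F [ 0.415  0.495 -2.661] w 0.17468678196082055 q [-0.703  0.517  0.574  1.431 -0.276  1.301  0.335]
mm(tool) [  3.73  -80.351  -3.295] frac [ 0.025 -0.536 -0.022] rotfrac [-0.     0.053  0.021] frac if aligned [ 0.02  -0.536 -0.021]
```

play_rows([
  [0.01,-0.2,-0.02,0,0.05,0.02,1],
  [0,-0.2,-0.02,0,0,0,1],
  [0,-0.1,0,0,0,0,1],
  [0,0,0,0,0,0,1],
])

```text
clock: 8.2
position: [0.5995, 0.2508, 0.2643]
ee_rot: [3.064, 0.686, -0.019]
force: [0.7, -0.3, -2.8]
width: 0.17
```

```bash
python3 d.py .604 .248 .27 24.8; python3 -c "
from h import *
t=get_image('top')[120:220,150:250];s=get_image('side')[180:340,130:290]
cv2.imwrite('pics/o.png',np.hstack([cv2.resize(i,(400,400),interpolation=2) for i in (t,s)]))
cv2.imwrite('pics/s1.png',get_image('side'))"
```

```text
t 8.2 pos [0.6   0.251 0.264] yaw 25.225597704157792 F [ 0.704 -0.322 -2.783] w 0.17013973662116405 q [-0.836  0.493  0.566  1.472 -0.269  1.267  0.2  ]
mm(tool) [ 2.758  4.443 -5.73 ] frac [ 0.018  0.03  -0.038] rotfrac [-0.003  0.025  0.015] frac if aligned [ 0.019  0.03  -0.038]
```

View pics/o.png

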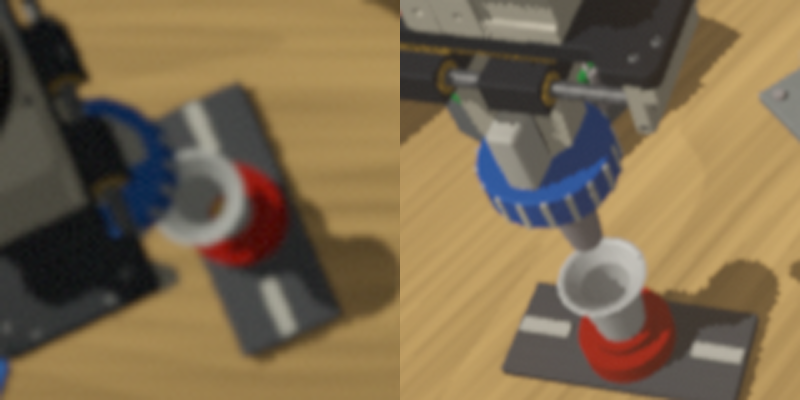

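```bash
python3 - <<'E'
from h import *
np.set_printoptions(precision=1,suppress=True)
o=observe();R=Ro.from_rotvec(o["ee_rot"]).as_matrix();p=o["position"]
for k in(.010,.012,.014):
    end=p+R[:,2]*(.114-k);ft=p+R[:,2]*(.022-k)
    print(k,end*1000,"side end",proj("side",end),"disc top",proj("side",ft),proj("top",ft))
    a=end+0; 
s=cv2.imread("pics/s1.png")[210:300,170:270]
cv2.imwrite("pics/q.png",cv2.resize(s,None,fx=6,fy=6,interpolation=2))
E
```

```text
0.01 [600.6 246.1 161.3] side end [[205.3 272.3]] disc top [[188.7 236.5]] [[176.  160.3]]
0.012 [600.6 246.1 163.3] side end [[204.9 271.6]] disc top [[188.3 235.6]] [[175.6 160.1]]
0.014 [600.6 246.1 165.3] side end [[204.6 270.9]] disc top [[187.8 234.8]] [[175.3 159.9]]
```

View pics/q.png

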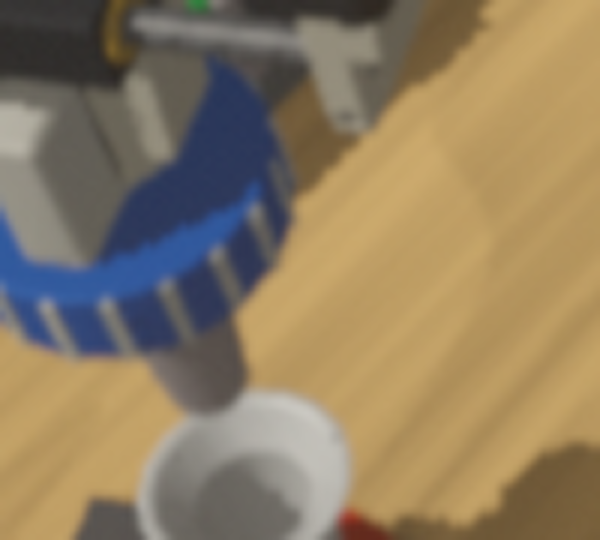

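play_rows([
  [0.02,0.03,0.05,0,0.025,0.015,1],
  [0,0,0.1,0,0,0,1],
  [0,0,0.0,0,0,0,1],
])

```text
clock: 8.65
position: [0.6094, 0.237, 0.2418]
ee_rot: [3.07, 0.652, 0.008]
force: [0.2, 0.4, -3.1]
width: 0.174
```

```bash
python3 d.py .604 .248 .24 24.8; python3 - <<'E'
from h import *
np.set_printoptions(precision=1,suppress=True)
t=get_image('top')[120:220,150:250];s=get_image('side')
o=observe();R=Ro.from_rotvec(o["ee_rot"]).as_matrix();p=o["position"]
for k in(.008,.012):
    end=p+R[:,2]*(.114-k);ft=p+R[:,2]*(.022-k)
    print(k,end*1000,"side end",proj("side",end),"disc top",proj("side",ft),proj("top",ft))
cv2.imwrite("pics/s2.png",s)
cv2.imwrite("pics/r.png",np.hstack([cv2.resize(i,(400,400),interpolation=2) for i in (t,s[230:310,170:250])]))
E
```

```text
t 8.65 pos [0.609 0.237 0.242] yaw 23.974004391799973 F [ 0.234  0.362 -3.106] w 0.1739289209805744 q [-0.817  0.505  0.567  1.512 -0.279  1.202  0.212]
mm(tool) [ -0.409 -12.273   1.762] frac [-0.003 -0.082  0.012] rotfrac [ 0.007 -0.009 -0.029] frac if aligned [-0.001 -0.082  0.012]
0.008 [611.2 237.1 138. ] side end [[207.9 272.6]] disc top [[193.4 238.9]] [[185.  157.8]]
0.012 [611.1 237.1 142. ] side end [[207.3 271.3]] disc top [[192.7 237.2]] [[184.3 157.4]]
```

View pics/r.png

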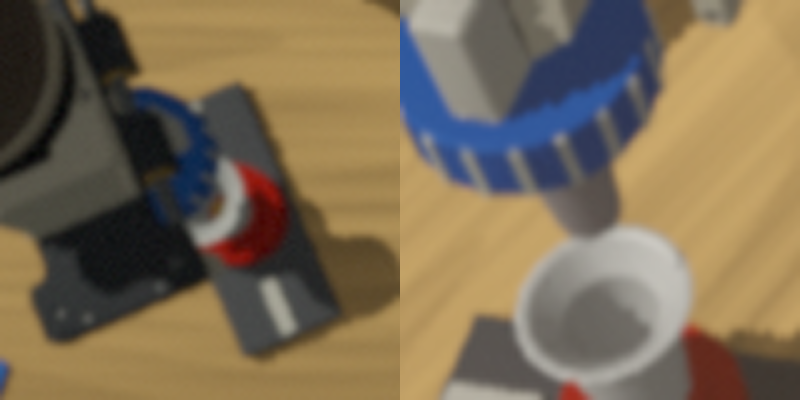

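play_rows([
  [0,-0.075,0,0,0,-0.03,1],
  [0,0,0,0,0,0,1],
  [0,0,0,0,0,0,1],
])

```text
clock: 9.05
position: [0.6066, 0.2477, 0.2456]
ee_rot: [3.066, 0.675, 0.016]
force: [-0.4, -0.1, -3.0]
width: 0.172
```

```bash
python3 d.py .605 .248 .24 24.8
```

```text
t 9.05 pos [0.607 0.248 0.246] yaw 24.83767586155081 F [-0.44  -0.088 -3.007] w 0.17215138885390105 q [-0.832  0.5    0.564  1.508 -0.275  1.203  0.207]
mm(tool) [-1.338 -0.948  5.552] frac [-0.009 -0.006  0.037] rotfrac [ 0.008 -0.019  0.001] frac if aligned [-0.009 -0.006  0.037]
```

play_rows([
  [-0.01,-0.006,0.06,0,-0.02,0,1],
  [0,0,0.07,0,0,0,1],
  [0,0,0,0,0,0,1],
])

```text
clock: 9.35
position: [0.6047, 0.2486, 0.2248]
ee_rot: [3.064, 0.677, 0.001]
force: [-0.1, -0.9, -2.1]
width: 0.173
```

```bash
python3 d.py .605 .248 .22 24.8; python3 - <<'E'
from h import *
np.set_printoptions(precision=1,suppress=True)
t=get_image('top')[120:220,150:250];s=get_image('side')
o=observe();R=Ro.from_rotvec(o["ee_rot"]).as_matrix();p=o["position"]
for k in(.008,.012):
    end=p+R[:,2]*(.114-k);ft=p+R[:,2]*(.022-k)
    print(k,end*1000,"side end",proj("side",end),"disc top",proj("side",ft),proj("top",ft))
cv2.imwrite("pics/s3.png",s)
cv2.imwrite("pics/u.png",np.hstack([cv2.resize(i,(400,400),interpolation=2) for i in (t,s[230:310,170:250])]))
E
```

```text
t 9.35 pos [0.605 0.249 0.225] yaw 24.90335437218942 F [-0.148 -0.895 -2.054] w 0.1733986593700393 q [-0.829  0.52   0.556  1.531 -0.284  1.174  0.213]
mm(tool) [0.015 0.644 4.815] frac [0.    0.004 0.032] rotfrac [0.007 0.001 0.004] frac if aligned [0.    0.004 0.032]
0.008 [605.6 248.3 120.1] side end [[208.  285.3]] disc top [[193.3 253.3]] [[182.5 161.6]]
0.012 [605.6 248.3 124.1] side end [[207.4 284. ]] disc top [[192.6 251.7]] [[181.8 161.3]]
```

View pics/u.png

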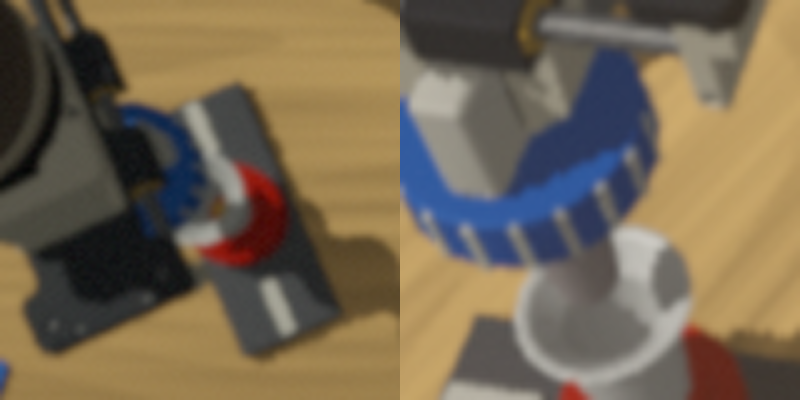

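play_rows([
  [-0.01,0.0,0.08,0,0,0,1],
  [0,0,0.08,0,0,0,1],
  [0,0,0.06,0,0,0,1],
  [0,0,0,0,0,0,1],
])

```text
clock: 9.85
position: [0.6039, 0.2475, 0.1901]
ee_rot: [3.064, 0.676, 0.003]
force: [0.0, 0.4, -2.0]
width: 0.172
```

```bash
python3 d.py .604 .247 .16 24.8
```

```text
t 9.85 pos [0.604 0.248 0.19 ] yaw 24.86716711335639 F [ 0.033  0.426 -1.961] w 0.17173249987754785 q [-0.821  0.545  0.543  1.579 -0.301  1.101  0.229]
mm(tool) [-0.184  0.375 30.082] frac [-0.001  0.003  0.201] rotfrac [ 0.008 -0.002  0.002] frac if aligned [-0.001  0.003  0.201]
```

No contact force so far. I'll keep going down slowly.

play_rows([
  [0,0,0.06,0,0,0,1],
  [0,0,0.06,0,0,0,1],
  [0,0,0.03,0,0,0,1],
  [0,0,0,0,0,0,1],
])

```text
clock: 10.25
position: [0.604, 0.2474, 0.1653]
ee_rot: [3.064, 0.675, 0.003]
force: [0.5, -0.5, -1.2]
width: 0.174
```

```bash
python3 d.py .604 .247 .16 24.8;python3 - <<'E'
from h import *
t=get_image('top')[120:220,150:250];s=get_image('side')
cv2.imwrite("pics/v.png",np.hstack([cv2.resize(i,(400,400),interpolation=2) for i in (t,s[240:320,170:250])]))
E
```

```text
t 10.25 pos [0.604 0.247 0.165] yaw 24.86175809968611 F [ 0.461 -0.454 -1.201] w 0.17369345447219428 q [-0.814  0.568  0.533  1.607 -0.315  1.053  0.24 ]
mm(tool) [-0.155  0.298  5.266] frac [-0.001  0.002  0.035] rotfrac [ 0.008 -0.002  0.002] frac if aligned [-0.001  0.002  0.035]
```

View pics/v.png

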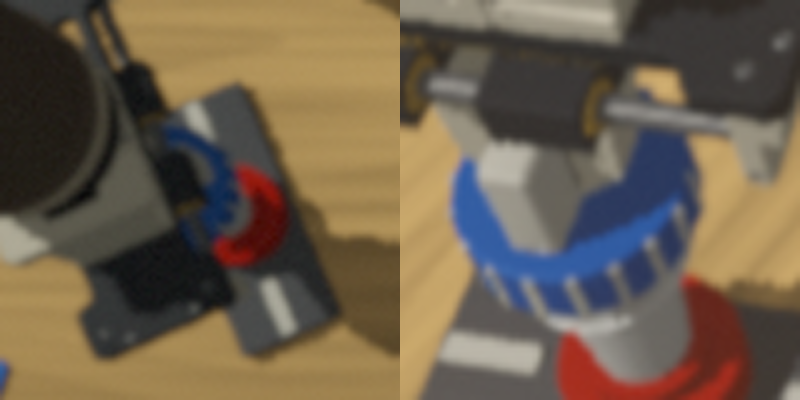

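play_rows([
  [0,0,0.03,0,0,0,1],
  [0,0,0.02,0,0,0,1],
  [0,0,0.0,0,0,0,1],
])

```text
clock: 10.65
position: [0.6051, 0.2476, 0.159]
ee_rot: [3.065, 0.676, 0.007]
force: [-0.9, -0.9, -2.1]
width: 0.173
```

play_rows([
  [0,0,0.04,0,0,0,1],
  [0,0,0.03,0,0,0,1],
])

```text
clock: 10.85
position: [0.606, 0.2479, 0.1493]
ee_rot: [3.065, 0.676, 0.011]
force: [-2.5, -1.0, 4.8]
width: 0.169
```

```bash
python3 d.py .604 .247 .15 24.8
```

```text
t 10.85 pos [0.606 0.248 0.149] yaw 24.868364244147724 F [-2.544 -0.987  4.815] w 0.1693272677804083 q [-0.808  0.583  0.525  1.623 -0.326  1.017  0.25 ]
mm(tool) [-2.176 -0.066 -0.679] frac [-0.015 -0.    -0.005] rotfrac [ 0.008 -0.012  0.002] frac if aligned [-0.015 -0.    -0.004]
```

play_rows([
  [-0.01,0,0.04,0,0,0,1],
  [0,0,0.05,0,0,0,1],
  [0,0,0.06,0,0,0,1],
])

```text
clock: 11.15
position: [0.6071, 0.247, 0.1406]
ee_rot: [-3.064, -0.674, -0.022]
force: [-29.2, -8.3, 69.2]
width: 0.175
```

```bash
python3 d.py .604 .247 .15 24.8
```

```text
t 11.15 pos [0.607 0.247 0.141] yaw 24.824289233201867 F [-29.195  -8.257  69.171] w 0.17547792993592576 q [-0.801  0.588  0.518  1.638 -0.338  0.99   0.261]
mm(tool) [-2.733 -1.295 -9.463] frac [-0.018 -0.009 -0.063] rotfrac [-0.002 -0.029  0.001] frac if aligned [-0.019 -0.009 -0.063]
```

play_rows([
  [-0.01,0,-0.02,0,0,0,1],
  [0,0,0,0,0,0,1],
])

```text
clock: 11.35
position: [0.6058, 0.2458, 0.146]
ee_rot: [-3.063, -0.673, -0.025]
force: [-0.6, 1.4, -2.3]
width: 0.171
```

```bash
python3 d.py .604 .247 .15 24.8;python3 - <<'E'
from h import *
t=get_image('top')[120:220,150:250];s=get_image('side')
cv2.imwrite("pics/w.png",np.hstack([cv2.resize(i,(400,400),interpolation=2) for i in (t,s[240:320,170:250])]))
E
```

```text
t 11.35 pos [0.606 0.246 0.146] yaw 24.7752450664956 F [-0.612  1.38  -2.289] w 0.17063714037560718 q [-0.802  0.579  0.52   1.64  -0.334  0.995  0.259]
mm(tool) [-1.063 -1.854 -4.035] frac [-0.007 -0.012 -0.027] rotfrac [-0.004 -0.034 -0.001] frac if aligned [-0.008 -0.012 -0.027]
```

View pics/w.png

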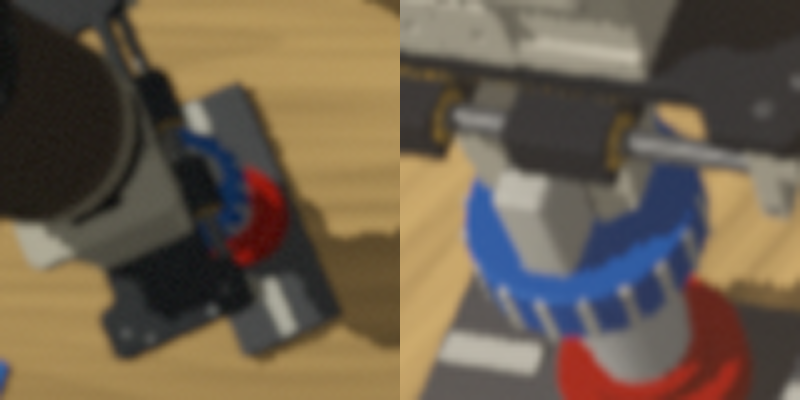

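play_rows([
  [-0.005,-0.005,0.03,0,-0.03,0.05,1],
  [0,0,0.01,0,0,0.15,1],
  [0,0,0.01,0,0,0.2,1],
])

```text
clock: 11.75
position: [0.6068, 0.2465, 0.1405]
ee_rot: [-3.119, -0.354, -0.003]
force: [-12.5, -3.2, 26.9]
width: 0.174
```

```bash
python3 d.py .604 .247 .145 -65.2; python3 -c "
from cell import *;print(observe()['ft_torque'])"
```

```text
t 11.75 pos [0.607 0.247 0.141] yaw 12.950910423752092 F [-12.481  -3.247  26.88 ] w 0.1736838272439436 q [-0.83   0.605  0.573  1.63  -0.374  1.015  0.087]
mm(tool) [-2.636 -1.132 -4.472] frac [-0.018 -0.008 -0.03 ] rotfrac [-0.007 -0.     2.728] frac if aligned [-0.011  0.016 -0.03 ]
[-1.1428679   3.31637081  0.30581746]
```

play_rows([
  [-0.01,0,-0.005,0,0,0.25,1],
  [0,0,0,0,0,0.28,1],
  [0,0,0,0,0,0.28,1],
  [0,0,0,0,0,0.28,1],
])

```text
clock: 12.15
position: [0.6054, 0.2468, 0.1406]
ee_rot: [-3.094, 0.536, 0.003]
force: [-6.9, -2.0, 12.4]
width: 0.172
```

```bash
python3 d.py .605 .247 .142 -65.2; python3 -c "
from cell import *;print(observe()['ft_torque'])"
```

```text
t 12.15 pos [0.605 0.247 0.141] yaw -19.670381508246795 F [-6.859 -2.031 12.376] w 0.1719510459007554 q [-0.919  0.643  0.726  1.637 -0.48   1.048 -0.39 ]
mm(tool) [-0.473 -0.02  -1.369] frac [-0.003 -0.    -0.009] rotfrac [-0.     0.005  1.589] frac if aligned [-0.002  0.002 -0.009]
[-0.60755786  1.56739332  0.12986379]
```

play_rows([
  [0,0,0,0,0,0.28,1],
  [0,0,0,0,0,0.28,1],
  [0,0,0,0,0,0.28,1],
  [0,0,0,0,0,0.28,1],
  [0,0,0,0,0,0.28,1],
])

```text
clock: 12.65
position: [0.6043, 0.2479, 0.1408]
ee_rot: [2.694, -1.607, -0.009]
force: [-1.2, -0.7, 6.4]
width: 0.168
```

```bash
python3 d.py .605 .247 .142 -65.2
```

```text
t 12.65 pos [0.604 0.248 0.141] yaw -61.61327542221457 F [-1.194 -0.745  6.354] w 0.16827456169301314 q [-1.018  0.713  0.921  1.641 -0.62   1.114 -1.   ]
mm(tool) [ 1.139 -0.114 -1.215] frac [ 0.008 -0.001 -0.008] rotfrac [0.014 0.005 0.125] frac if aligned [ 0.008 -0.001 -0.008]
```

play_rows([
  [0,0,0,0.01,0,0.13,1],
  [0,0,0.01,0,0,0,1],
  [0,0,0.03,0,0,0,1],
  [0,0,0.02,0,0,0,1],
])

```text
clock: 13.05
position: [0.6046, 0.248, 0.1405]
ee_rot: [2.635, -1.71, -0.009]
force: [-12.4, -1.3, 29.7]
width: 0.172
```

```bash
python3 d.py .605 .247 .142 -65.2;python3 - <<'E'
from h import *
t=get_image('top')[120:220,150:250];s=get_image('side')
cv2.imwrite("pics/x.png",np.hstack([cv2.resize(i,(400,400),interpolation=2) for i in (t,s[240:320,170:250])]))
E
```

```text
t 13.05 pos [0.605 0.248 0.14 ] yaw -65.9469550186512 F [-12.354  -1.336  29.72 ] w 0.17225656309236997 q [-1.027  0.72   0.941  1.645 -0.639  1.117 -1.059]
mm(tool) [ 1.104  0.02  -1.525] frac [ 0.007  0.    -0.01 ] rotfrac [ 0.006  0.009 -0.026] frac if aligned [ 0.007  0.    -0.01 ]
```

View pics/x.png

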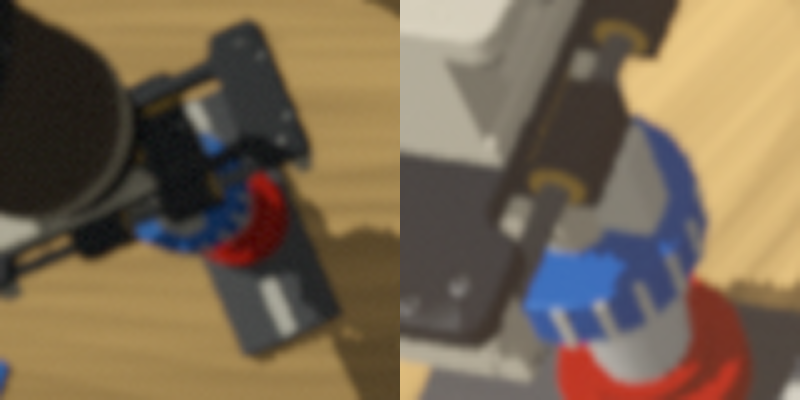

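The bar is turned in line and the brush is hard against the stop. I'll ease off, release, and rise straight up.

play_rows([
  [0,0,-0.005,0,0,0,1],
  [0,0,0,0,0,0,-0.2],
  [0,0,0,0,0,0,-0.2],
  [0,0,0,0,0,0,-0.2],
  [0,0,0,0,0,0,-0.2],
])

```text
clock: 13.65
position: [0.6044, 0.2489, 0.1388]
ee_rot: [2.631, -1.709, -0.009]
force: [0.4, 0.0, -0.2]
width: 0.472
```

play_rows([
  [0,0,-0.1,0,0,0,-0.2],
  [0,0,-0.2,0,0,0,-0.2],
  [0,0,-0.3,0,0,0,-0.2],
  [0,0,-0.3,0,0,0,-0.2],
  [0,0,0,0,0,0,-0.2],
])

```text
clock: 14.15
position: [0.605, 0.248, 0.2804]
ee_rot: [2.626, -1.71, -0.009]
force: [0.1, 0.8, -1.0]
width: 0.6
```

```bash
python3 d.py .45 .248 .28 -65.2
```

```text
t 14.15 pos [0.605 0.248 0.28 ] yaw -66.124672141929 F [ 0.116  0.78  -1.035] w 0.5999887151258495 q [-1.062  0.611  1.032  1.459 -0.523  1.377 -1.16 ]
mm(tool) [-62.686 141.723   1.796] frac [-0.418  0.945  0.012] rotfrac [ 0.019  0.001 -0.032] frac if aligned [-0.433  0.938  0.003]
```

play_rows([
  [-0.1,0.2,0,0,0,0,-0.2],
  [-0.12,0.27,0,0,0,0,-0.2],
  [-0.12,0.27,0,0,0,0,-0.2],
  [-0.08,0.2,0,0,0,0,-0.2],
  [0,0,0,0,0,0,-0.2],
])

```text
clock: 14.65
position: [0.4475, 0.2468, 0.284]
ee_rot: [2.627, -1.714, -0.006]
force: [0.5, 0.1, -0.0]
width: 0.602
```

```bash
python3 d.py .45 .248 .28 -65.2;python3 - <<'E'
from h import *
t=get_image('top');s=get_image('side')
cv2.imwrite("pics/y.png",np.hstack([cv2.resize(t[120:220,150:250],(400,400),interpolation=2),cv2.resize(s[230:330,160:260],(400,400),interpolation=2)]))
cv2.imwrite("pics/sf.png",s)
E
```

```text
t 14.65 pos [0.447 0.247 0.284] yaw -66.24064692658392 F [ 0.533  0.149 -0.021] w 0.6016546866978589 q [-1.497  0.348  1.204  1.813 -0.345  1.226 -1.347]
mm(tool) [-0.109 -2.827  4.006] frac [-0.001 -0.019  0.027] rotfrac [ 0.013  0.001 -0.036] frac if aligned [-0.    -0.019  0.027]
```

View pics/y.png

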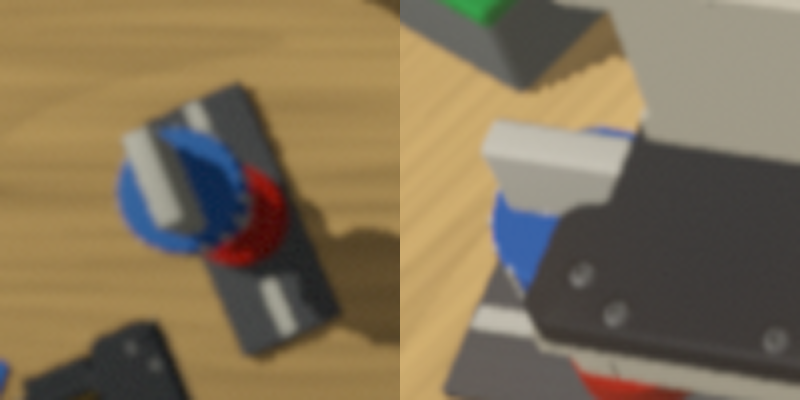

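View pics/sf.png

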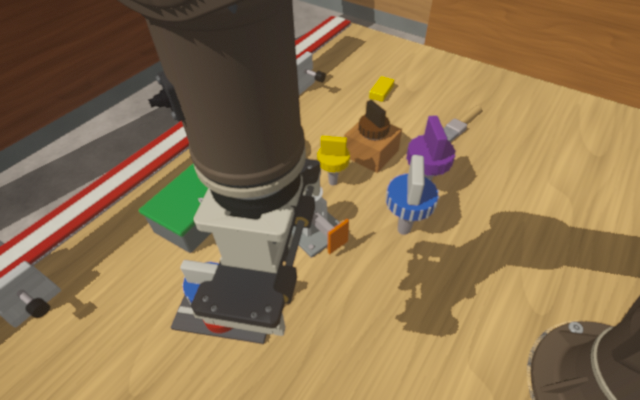

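The top view shows the bar in line with the marks, but the gripper hides the seat in the side view. I'll move aside towards −y.

play_rows([
  [0.2,0.09,0,0,0,0,-0.2],
  [0.3,0.13,0,0,0,0,-0.2],
  [0.3,0.13,0,0,0,0,-0.2],
  [0.3,0.13,0,0,0,0,-0.2],
  [0,0,0,0,0,0,-0.2],
])

```text
clock: 15.25
position: [0.4583, 0.0598, 0.2885]
ee_rot: [2.627, -1.722, 0.016]
force: [0.7, 0.5, 0.3]
width: 0.593
```

```bash
python3 - <<'E'
from h import *
t=get_image('top');s=get_image('side')
cv2.imwrite("pics/z.png",np.hstack([cv2.resize(i,(400,400),interpolation=2) for i in (t[130:210,160:240],s[250:350,160:260])]))
E
```

```text
(no output)
```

View pics/z.png

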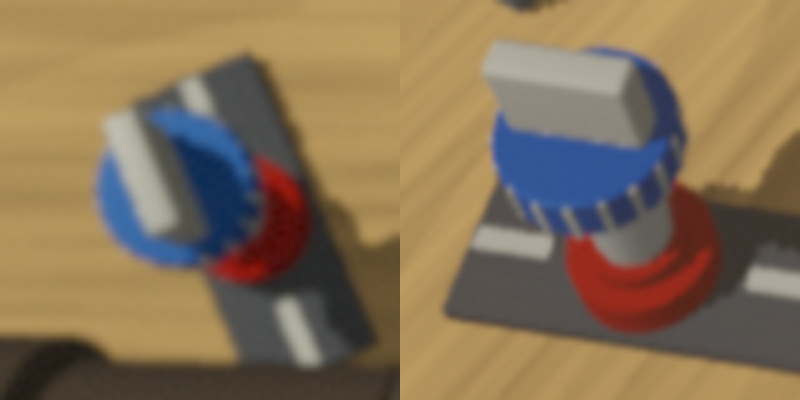

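```bash
python3 - <<'E'
from h import *
np.set_printoptions(precision=4,suppress=True)
A=lambda p:cr(*p,160,130,5);B=lambda p:cr(*p,160,250,4)
ta=[(103,122),(132,108),(178,220),(150,236)];sb=[(95-12,70),(95,40),(232,62),(220,95)]
print("bar top",tri(A(np.mean(ta,0)),B(np.mean(sb,0))))
for n,f,q in(("top",A,ta),("side",B,sb)):
    w=[atz(n,f(p),.181) for p in q]
    print(n,np.mean(w,0))
    for i,j in ((0,3),(1,2)): 
        v=(w[i]-w[j]) if n=="top" else (w[i]-w[[3,2][i]]); print(np.degrees(np.arctan2(v[1],v[0])),np.linalg.norm(v))
o=observe();print(o["clock"],o["force"])
E
```

```text
bar top (array([0.6056, 0.249 , 0.1778]), np.float64(0.00048454505360662854))
top [0.6054 0.2481 0.181 ]
24.000971859218495 0.05406690714442054
23.85598508171681 0.05308006147399529
side [0.6035 0.2499 0.181 ]
22.193121859434907 0.05322165473822707
23.33735382268606 0.05351201349521348
15.35 [-0.09    0.987   0.4874]
```

play_rows([
  [0,0,0,0,0,0,-0.2],
  [0,0,0,0,0,0,-0.2],
])

```text
clock: 15.55
position: [0.4595, 0.0671, 0.2884]
ee_rot: [2.633, -1.713, 0.017]
force: [-0.4, 0.1, 0.4]
width: 0.6
```

```bash
python3 -c "
from cell import *
print(sign_off())"
```

```text
the job is handed in; nothing more can be done
None
```

The job is done and handed in at 15.6 s. I drove the wedge to its stop, lifted out the smaller blue brush and put it in the spindle with the bar across the marks. Then I pushed it home, turned it 90° clockwise from above, let go and moved the arm clear.

**Final checks from both cameras:**
- **Position:** the bar is about 2 mm from the spindle axis.
- **Alignment:** the bar is at 22–24°, against 25° for the marks.
- **Height:** the bar top measures 178 mm, against 181 mm for a seated brush. The same method read the rim about 4 mm low, so this fits fully home; standing proud it would have been about 190 mm. The side picture shows no gap visible under the flange, and the brush is upright.

**Less certain:**
- **Push force:** pushing home peaked at about 69 N downward at the wrist. That is far more than the 6–10 N needed, but under the 120 N wrist limit. I could not read the 40 N limit on the arm and gripper body separately.
- **Hold in the grip:** the bar's height in the grip, worked out in different ways, disagreed by several mm. The bar may therefore have slid in the pads during the push.

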